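# Latch a ware board into the drying rack

### The arm

A 6-joint arm with a two-finger parallel gripper is mounted at the origin on the work surface. World frame = base frame: x ahead of the robot, y to its left, z up, the work surface at z = 0. Lengths are in mm, angles in rad, forces in N, time in s.
With the tool pointing down it reaches from about 300 to 775 mm from the base axis. Payload 14.6 kg.
Tool frame: the origin (TCP) lies on the front face of the gripper's body, between the roots of the fingers; the fingertips stand 97 mm ahead of it and the grasp point (between the pads) lies 78 mm ahead of it; z points along the fingers, y is the line along which they close (so a half turn about z gives the same grasp; the last joint's range is limited). The gripper opens to 94 mm and grips with 3 to 60 N. Pads are 16 mm wide; open, the fingers measure 119 mm over their backs; the gripper's body (75 mm by 177 mm) begins 78 mm behind the grasp point.
Start: joints at [1.216, 0.3, 1.521, -0, 1.321, -0.067], TCP at [156.112, 527.37, 302.646] pointing down, gripper open.
Joint ranges: [-3.03, 3.03], [-0.79, 2.21], [0.23, 2.52], [-1.04, 4.18], [0, 3.07], [-2.55, 2.55]. Speed limits (rad/s): [2.22, 2.22, 2.57, 3.14, 3.14, 3.14].

### API

Orientations are given as [roll, pitch, yaw] about the fixed x, y, z axes, in that order (R = Rz(yaw) Ry(pitch) Rx(roll)).
In Python, from cell import * gives the robot as it stands.
- The arm moves only by the tool carry_out, never from a script. Its arguments are lists of equal length, an entry for each row: "slide": the shift along the world's x, y, z scaled (see below), a list of three; "dr": the turn, a rotation vector about the world's x, y, z scaled (see below), a list of three; "gripper": the opening in per cent of the stroke, from 0 (shut) to 100 (fully open). A call has 1 to 10 rows; each row is the pose to reach, as a shift and turn from the pose commanded when the call began, turning the shorter way round; what a row does not reach only later rows make up. The controller multiplies each number of a shift by 0.25 m and each number of a turn by 360 degrees. A row lasts 1/12 s, in which the tool goes at most 41.7 mm and 7.16 degrees, less where a joint would pass 70% of its speed; a pose out of reach is approached as far as the arm can. A call with a number of a shift or a turn outside -1 to 1 is refused whole. A call with a gripper value outside its range is refused whole. The fingers move at their own pace and stop on an object; "newtons" is the grip in N (left out, the last holds). Time passes only in rows, so rows that repeat a pose let the fingers close. It gives the time, the measured TCP pose, the force, the opening and the grip force at its end, in the units of the state.
- read_state(): the state, without advancing time (a new reading comes with each control period).
- camera(name): name is "scene" or "top" or "wrist"; returns the picture (384x512x3 uint8, red, green, blue); there is no depth.
- camera_model(name): a dict with "vfov" (degrees; the focal length in pixels is half the picture's height over the tangent of half this angle, whatever the lens; pixels are square), "cx", "cy" (the principal point, pixels), "k1" (the pictures are not rectified: a ray, as slopes to the right and down, at radius r is drawn at 1 + k1 r^2 times it, then the intrinsics apply), "R" (3x3) and "t" (3): a world point X has camera coordinates R X + t. Camera axes: x right, y down, z forward; pixel columns grow to the right and rows downward; lengths in mm; the calibration is good to about 2 mm. A picture is of the moment at which its call begins: read the wrist's pose just before it. camera_model takes no time and is no camera call; for the wrist camera it gives the pose at the moment of the call.
- sign_off(): hands the job in; it is judged then, once.
The state is a dict: "clock": time; "joints": joint angles; "qd": joint speeds; "effort": joint torques, N m; "eef_pos": TCP position; "eef_rot": TCP orientation; "wrist_force": force on the tool from outside, world axes, zero at the start; "moment": the same for the moment, N m; "finger_gap": finger opening in mm; "finger_force": force on a finger pad.
Only numpy, scipy, OpenCV 4.12 (cv2) and the standard library are available. Lean on these libraries where they do the work, as an engineer would, in place of code of your own. Each camera call takes 0.05 s, during which the arm holds its last target. There are 200 camera calls.

### The job

Load the ware board (the plywood board with the upright grip block) into the drying rack: slide it in along the rack's floor so that its own front edge lifts the catch, and push it home against the back stop until the catch drops behind it. Then tug it gently back against the catch to feel that it holds, and let go. Do not touch the catch with the gripper, do not ram or drop the board, and leave the other things as they are.

Things in the scene. Friction and masses are not known exactly. Their poses are not given: they have to be found in the camera images.
- ware_board: Loose plywood board 100 (x) x 120 (y) x 12 mm thick, about 0.3 kg, with an upright wooden grip block in its middle: 44 (x) x 20 (y) mm, from 12 to 72 mm above the underside; pinch its 20 mm (y) from above. Origin: centre of the underside, z up. Its 120 mm edges, at x = +-50 mm, are front and rear; either may go in first.
- rack: Drying rack fixed to the table, its mouth towards the robot; boards slide in along its +x. Origin at table height, midway between the rails. Plywood floor 176 mm wide, x = -120 to 150 mm, top at z = 8 mm. Side rails 124 mm apart inside (board: 2 mm free each side), x = -44 to 120 mm, top at z = 23 mm. From x = 40 mm on, lips reach 10 mm in over the board's side edges, undersides at z = 23 mm: 3 mm free above it.
- rack_mouth (a point): Point on the rack's floor at x = -90, y = 0, z = 8 mm, between the wide ends of the flared lead-in pieces: they stand about 138 mm apart inside here and narrow to the rails at x = -44 mm. In the rack's frame. The free floor (apron) in front of it runs 30 mm further towards the robot.
- rack_stop (a joint): Back stop of the rack: a rubber buffer 120 mm wide, 34 mm high; joint value = its compression in m, 0 to 0.004, 1 mm per 10 N. It and the catch sit on one adjustable insert that may be set anywhere over 20 mm of depth and is not measured: the buffer's face is at x = 101.5 to 121.5 mm in the rack's frame, always 101.5 mm beyond the catch's stop face (1.5 mm of play for a 100 mm board). Push home by feel.
- catch (a joint): Steel gravity catch, about 0.18 kg, at the rack's left (+y). 0 rad = down; grows as the nose rises, to 0.6. Pivot 70 mm beyond its stop face, arm outside the left rail, nose over the channel at y = 30 to 51 mm, 42 mm long, at most 36 mm high when down. A board sliding in lifts its 25 degree ramp (1 to 4 N), to some 0.14 rad; it drops behind the rear edge. Stop face at x = 0 to 20 mm in the rack (see back stop).
- plaster_bat: Bystander: round white plaster disc, 116 mm across, 22 mm thick; origin at the centre of its underside.
- bowl: Bystander: small terracotta bowl, 96 mm across, 45 mm high; origin under its centre.
- glaze_jar: Bystander: glaze jar with lid, 60 mm across, 80 mm high; origin under its centre.
- clay_lump: Bystander: roundish hard dry clay lump with a flat foot, 72 mm across, 52 mm high; origin under its centre.
- roller: Bystander: wooden rolling pin, 230 mm long, 32 mm thick; origin under its centre, along its x.
- brush: Bystander: a brush lying on the table; origin under its handle.
Mind the look-alikes: they are no part of the job. Leave any red look-alike of the ware_board alone.

How it is judged:
By the outcome, as a careful person would: the job done as asked, in the order asked, and still so for the second after the job is handed in, with the robot touching nothing.
It also fails if it takes over 61 s, if anything falls off the work surface, if the arm or the gripper's body presses on something with over 40 N, if the wrist force passes 120 N, or if a joint passes its speed limit or range.

## Working session

There is one attempt and no reset: what is moved stays moved. The work goes in short steps, Python scripts to look and compute and a tool call to move; the robot and the scene stay as the last step left them, time stands still between calls to the robot, and variables do not carry over. Pictures are saved under pics/ and viewed, at most 12 in all, crops included, and the job is handed in when it is done.

Besides the shell and the picture viewer there is one more tool, called after ">>>" as name(argument=value, ...) on one line, values as JSON. carry_out: Moves the arm, as the interface text tells. Its arguments: {"type":"object","properties":{"slide":{"type":"array","items":{"type":"array","items":{"type":"number","minimum":-1,"maximum":1}}},"dr":{"type":"array","items":{"type":"array","items":{"type":"number","minimum":-1,"maximum":1}}},"gripper":{"type":"array","items":{"type":"number"}},"newtons":{"type":"number"}},"required":["slide","dr","gripper"]}

```bash
mkdir -p pics; cat > h.py <<'E'
from cell import *
import numpy as np, cv2
def K(m):
    f=192/np.tan(np.radians(m["vfov"])/2); return np.array([[f,0,m["cx"]],[0,f,m["cy"]],[0,0,1.]])
def D(m): return np.array([m["k1"],0,0,0,0.])
def ray(m,px):
    p=cv2.undistortPoints(np.array(px,float).reshape(-1,1,2),K(m),D(m)).reshape(-1,2)
    R=np.array(m["R"]);t=np.array(m["t"]).ravel()
    d=np.c_[p,np.ones(len(p))]@R; return -R.T@t,d
def onz(m,px,z):
    c,d=ray(m,px); return c+d*((z-c[2])/d[:,2])[:,None]
def proj(m,X):
    R=np.array(m["R"]);t=np.array(m["t"]).ravel()
    return cv2.projectPoints(np.array(X,float).reshape(-1,3),cv2.Rodrigues(R)[0],t,K(m),D(m))[0].reshape(-1,2)
E
python3 - <<'E'
from h import *
for n in("scene","top"):
    im=camera(n); cv2.imwrite(f"pics/{n}0.png",im[...,::-1])
    m=camera_model(n); c,_=ray(m,[[0,0]]); print(n,c.round(),m["vfov"],m["k1"])
s=read_state();print(s["clock"],s["eef_pos"],s["eef_rot"],s["wrist_force"])
E
```

```text
scene [1289.  296. 1050.] 57.26764710337211 -0.0025596649378750126
top [ 393.   12. 1474.] 49.82030957495783 -0.01981182209365874
0.1 [156.05958514 527.26006171 302.15267234] [-3.14057249e+00 -6.69640781e-05  2.85380610e+00] [-0.32877483  0.59675235 -0.12355329]
```

View pics/top0.png

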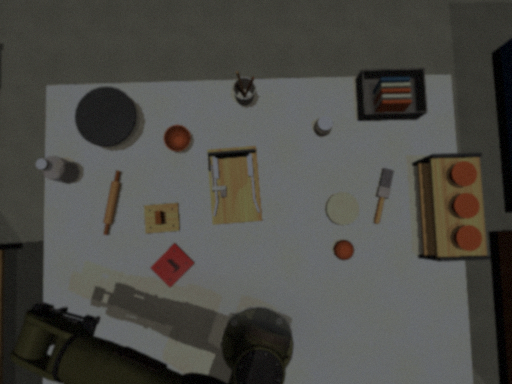

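View pics/scene0.png

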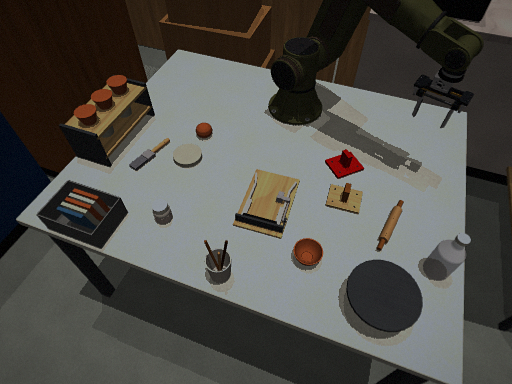

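The top picture shows the rack at about (235,187), with its mouth towards the robot, at the bottom of the picture. Two things could be taken for the board: the plywood board at top (162,218), scene (345,198), and the red look-alike at top (172,265), scene (345,163). I choose the plywood one and will check it in a close crop.

```bash
python3 - <<'E'
from h import *
m=camera_model("top")
im=cv2.imread("pics/top0.png")
c=im[140:235,135:270]; cv2.imwrite("pics/crop0.png",cv2.convertScaleAbs(cv2.resize(c,None,fx=5.9,fy=5.9,interpolation=cv2.INTER_CUBIC),alpha=1.4))
hsv=cv2.cvtColor(im,cv2.COLOR_BGR2HSV)
print(hsv[212,150],hsv[200,240],hsv[260,170],hsv[240,215])
w=cv2.inRange(hsv,(12,70,50),(35,255,255)); w=cv2.morphologyEx(w,cv2.MORPH_CLOSE,np.ones((5,5)))
cs,_=cv2.findContours(w,cv2.RETR_EXTERNAL,cv2.CHAIN_APPROX_NONE)
for q in cs:
    if cv2.contourArea(q)<250: continue
    r=cv2.minAreaRect(q); b=cv2.boxPoints(r)
    if not(130<r[0][0]<280): continue
    z=12 if r[0][0]<190 else 8
    P=onz(m,b,z); print(r, P.round(1).tolist(), "ctr",P.mean(0).round(1), [np.linalg.norm(P[i]-P[i-1]).round(1) for i in range(4)], np.degrees(np.arctan2(*(P[1]-P[0])[1::-1])).round(2))
E
```

```text
[ 24 105 100] [ 25  99 100] [  1 116  46] [113  10 106]
((161.41726684570312, 217.5069122314453), (27.32196617126465, 33.633419036865234), 85.2363510131836) [[493.9, 386.2, 12.0], [500.3, 267.3, 12.0], [403.9, 260.7, 12.0], [397.6, 378.9, 12.0]] ctr [448.9 323.3  12. ] [np.float64(96.6), np.float64(119.0), np.float64(96.6), np.float64(118.4)] -86.92
((234.133544921875, 184.66932678222656), (74.5617904663086, 48.883827209472656), 85.42607879638672) [[688.4, 158.5, 8.0], [697.5, -17.0, 8.0], [430.0, -29.8, 8.0], [421.4, 142.9, 8.0]] ctr [559.3  63.6   8. ] [np.float64(267.5), np.float64(175.7), np.float64(267.8), np.float64(173.0)] -87.03
```

View pics/crop0.png

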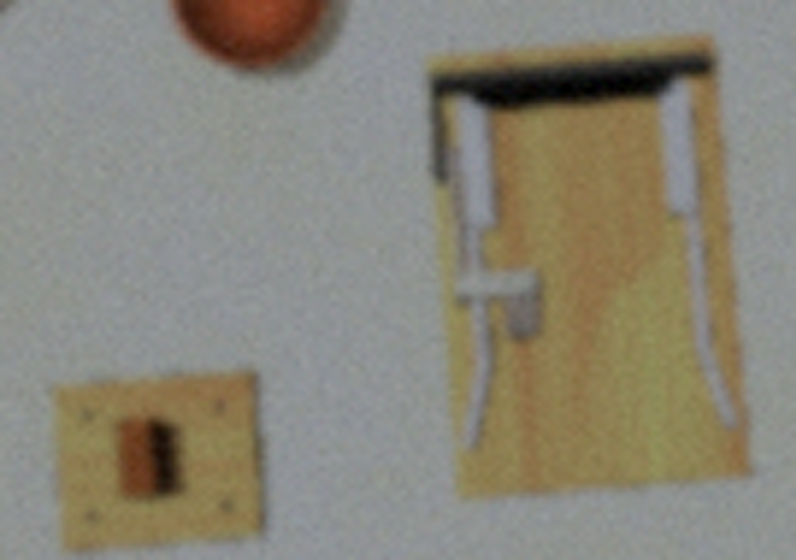

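The crop confirms it: a plywood board with an upright grip block at crop (145,457), and the rack with its catch at crop (500,290). Its size comes out as 100x120 mm, as described. I'll move above it and refine with the wrist camera.

>>> carry_out(slide=[[0.11,-0.09,0],[0.25,-0.2,0],[0.38,-0.3,0],[0.5,-0.4,0],[0.63,-0.5,0],[0.75,-0.6,0],[0.87,-0.7,0],[0.96,-0.77,0],[1,-0.8,0],[1,-0.8,0]], dr=[[0,0,0.01],[0,0,0.02],[0,0,0.03],[0,0,0.04],[0,0,0.05],[0,0,0.054],[0,0,0.054],[0,0,0.054],[0,0,0.054],[0,0,0.054]], gripper=[100,100,100,100,100,100,100,90,70,60])

```text
clock: 0.93
eef_pos: [407.5, 326.1, 302.3]
eef_rot: [-3.141, -0.0, -3.093]
wrist_force: [-0.1, -0.2, 0.5]
finger_gap: 77.3
finger_force: 0.0
```

```bash
python3 - <<'E'
from h import *
s=read_state();m=camera_model("wrist");im=camera("wrist"); cv2.imwrite("pics/w1.png",im[...,::-1])
np.save("w1.npy",m,allow_pickle=True)
print(s["eef_pos"],s["eef_rot"],s["qd"].round(3) if hasattr(s["qd"],"round") else s["qd"],s["finger_gap"]); print(ray(m,[[256,192]]),m["vfov"])
print(proj(m,[[449,323,12],[544,63,8],[462,59,8]]))
E
```

```text
[407.52367247 326.05360489 302.27129807] [-3.14114172e+00 -4.54449275e-04 -3.09302969e+00] [ 0.069 -0.014  0.018  0.01   0.     0.052] 77.33585318890508
(array([341.72307036, 322.87819666, 384.91209411]), array([[ 0.21995105,  0.01142209, -0.9754818 ]])) 71.50856667272907
[[252.30038891 207.40936981]
 [ 82.1009434  257.57094585]
 [ 73.75373191 206.60836042]]
```

View pics/w1.png

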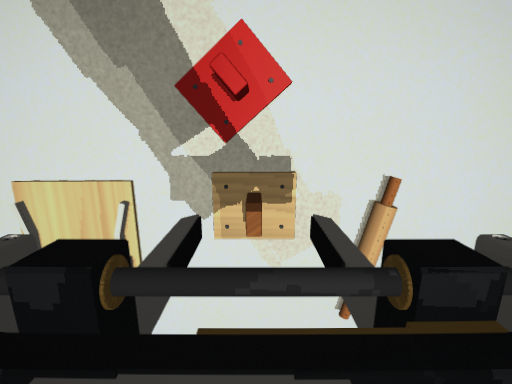

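The wrist view shows the board at (254,205), fingers either side, the red look-alike at (235,80) and the rack's front corner at the left edge. Now I'll measure the board's corners and look at the rack from nearer.

>>> carry_out(slide=[[0.0,-0.1,0],[0.0,-0.25,0],[0.0,-0.4,0],[0.0,-0.55,0],[0.0,-0.7,0],[0,-0.8,0],[0,-0.85,0],[0,-0.85,0],[0,-0.85,0],[0,-0.85,0]], dr=[[0,0,0],[0,0,0],[0,0,0],[0,0,0],[0,0,0],[0,0,0],[0,0,0],[0,0,0],[0,0,0],[0,0,0]], gripper=[60,60,60,60,60,60,60,60,60,60])

```text
clock: 1.82
eef_pos: [405.8, 116.2, 302.6]
eef_rot: [3.141, -0.0, -3.089]
wrist_force: [-0.2, 1.0, -0.8]
finger_gap: 56.3
finger_force: 0.0
```

```bash
python3 - <<'E'
from h import *
m=np.load("w1.npy",allow_pickle=True).item()
im=cv2.imread("pics/w1.png");hsv=cv2.cvtColor(im,cv2.COLOR_BGR2HSV)
print(hsv[210,230],hsv[174,250],hsv[205,204],hsv[250,100-30])
w=cv2.inRange(hsv,(8,70,60),(35,255,255));
w[:165]=0;w[245:]=0;w[:,:200]=0;w[:,305:]=0
w=cv2.morphologyEx(w,cv2.MORPH_OPEN,np.ones((3,3)))
q=max(cv2.findContours(w,cv2.RETR_EXTERNAL,cv2.CHAIN_APPROX_NONE)[0],key=cv2.contourArea)
b=cv2.boxPoints(cv2.minAreaRect(q)); P=onz(m,b,12);print(b.round(1).tolist(),P.round(1).tolist(),P.mean(0).round(1),[np.linalg.norm(P[i]-P[i-1]).round(1) for i in range(4)])
# far (bottom) edge & side edges by line fit
ys,xs=np.nonzero(w)
L=[(xs[ys==r].min()-.5,r) for r in range(185,230)];Rr=[(xs[ys==r].max()+.5,r) for r in range(185,230)]
Bt=[(c,ys[xs==c].max()+.5) for c in range(220,290)]
for n,e in(("left",L),("right",Rr),("bot",Bt)):
    e=onz(m,e,12); v=cv2.fitLine(e[:,:2].astype(np.float32),cv2.DIST_HUBER,0,.01,.01).ravel(); print(n,v[2:].round(1),np.degrees(np.arctan2(v[1],v[0])).round(2))
s=read_state();m=camera_model("wrist");im=camera("wrist"); cv2.imwrite("pics/w2.png",im[...,::-1]);np.save("w2.npy",m,allow_pickle=True)
print(s["eef_pos"],s["eef_rot"])
E
```

```text
[ 19 113 204] [ 18 120 106] [ 27  31 164] [120  32   8]
[[212.0, 172.0], [295.0, 172.0], [295.0, 238.0], [212.0, 238.0]] [[400.0, 263.9, 12.0], [394.3, 380.7, 12.0], [493.4, 388.9, 12.0], [499.5, 265.0, 12.0]] [446.8 324.6  12. ] [np.float64(99.5), np.float64(117.0), np.float64(99.4), np.float64(124.1)]
left [451.7 265.5] 3.6
right [451.8 385.2] 3.15
bot [497.3 325.4] -87.19
[405.8307047  116.2204719  302.64314786] [ 3.14136313e+00 -1.79746239e-05 -3.08869614e+00]
```

View pics/w2.png

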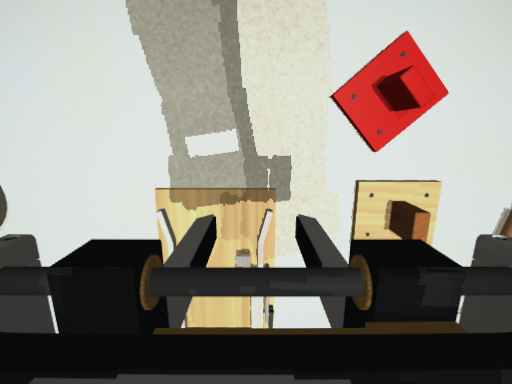

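The second wrist view shows the rack: floor front edge at row 188 from column 155 to 276, flared pieces at (165,225) and (265,225), and the catch nose at (243,258).

```bash
python3 - <<'E'
from h import *
m=np.load("w2.npy",allow_pickle=True).item()
im=cv2.imread("pics/w2.png");hsv=cv2.cvtColor(im,cv2.COLOR_BGR2HSV)
w=cv2.inRange(hsv,(8,60,60),(35,255,255)); w[:175]=0;w[:,:140]=0;w[:,300:]=0
w=cv2.morphologyEx(w,cv2.MORPH_OPEN,np.ones((3,3)))
ys,xs=np.nonzero(w)
f=lambda e:(lambda v:(v[2:].round(1),np.degrees(np.arctan2(v[1],v[0])).round(2)))(cv2.fitLine(onz(m,e,8)[:,:2].astype(np.float32),cv2.DIST_HUBER,0,.01,.01).ravel())
L=[(xs[ys==r].min()-.5,r) for r in range(195,236)];R=[(xs[ys==r].max()+.5,r) for r in range(195,240)]
F=[(c,ys[xs==c].min()-.5) for c in range(165,268)]
for n,e in(("left",L),("right",R),("front",F)): print(n,*f(e))
E
cat > crop.py <<'E'
import cv2,sys
a=[int(v) for v in sys.argv[3:7]];im=cv2.imread(sys.argv[1])[a[1]:a[3],a[0]:a[2]]
k=min(780/im.shape[1],580/im.shape[0]);cv2.imwrite(sys.argv[2],cv2.resize(im,None,fx=k,fy=k,interpolation=cv2.INTER_CUBIC));print(k)
E
```

```text
left [466.2 -27.4] 4.12
right [455.5 147.9] 2.39
front [421.9  53.7] -86.97
```

>>> carry_out(slide=[[0.02,0.1,-0.03],[0.04,0.25,-0.1],[0.06,0.4,-0.2],[0.09,0.55,-0.3],[0.13,0.68,-0.4],[0.16,0.78,-0.45],[0.168,0.83,-0.48],[0.168,0.836,-0.48],[0.168,0.836,-0.48],[0.168,0.836,-0.48]], dr=[[0,0,0],[0,0,0],[0,0,0],[0,0,0],[0,0,0],[0,0,0],[0,0,0],[0,0,0],[0,0,0],[0,0,0]], gripper=[60,60,60,60,60,60,60,60,60,60])

```text
clock: 2.7
eef_pos: [447.8, 323.9, 183.2]
eef_rot: [3.141, 0.0, -3.089]
wrist_force: [0.9, -0.2, -0.9]
finger_gap: 56.7
finger_force: 0.0
```

>>> carry_out(slide=[[0,0.004,-0.05],[0,0.004,-0.12],[0,0.004,-0.18],[0,0.004,-0.21],[0,0.004,-0.212],[0,0.004,-0.212],[0,0.004,-0.212],[0,0.004,-0.212],[0,0.004,-0.212],[0,0.004,-0.212]], dr=[[0,0,0],[0,0,0],[0,0,0],[0,0,0],[0,0,0],[0,0,0],[0,0,0],[0,0,0],[0,0,0],[0,0,0]], gripper=[60,60,60,60,60,50,30,10,0,0], newtons=30)

```text
clock: 3.53
eef_pos: [448.2, 325.0, 130.2]
eef_rot: [3.141, 0.001, -3.09]
wrist_force: [1.0, 0.6, 0.2]
finger_gap: 26.4
finger_force: 0.0
```

>>> carry_out(slide=[[0,0,0],[0,0,0],[0,0,0],[0,0,0],[0,0,0.01],[0,0,0.03],[0,0,0.06],[0,0,0.09],[0,0,0.1],[0,0,0.1]], dr=[[0,0,0],[0,0,0],[0,0,0],[0,0,0],[0,0,0],[0,0,0],[0,0,0],[0,0,0],[0,0,0],[0,0,0]], gripper=[0,0,0,0,0,0,0,0,0,0])

```text
clock: 4.37
eef_pos: [448.4, 325.0, 155.7]
eef_rot: [3.141, 0.001, -3.09]
wrist_force: [0.2, -0.1, -2.4]
finger_gap: 19.7
finger_force: 30.0
```

```bash
python3 - <<'E'
from h import *
s=read_state();m=camera_model("wrist");im=camera("wrist"); cv2.imwrite("pics/w3.png",im[...,::-1]);np.save("w3.npy",m,allow_pickle=True)
for k in("clock","eef_pos","eef_rot","wrist_force","moment","finger_gap","finger_force"):print(k,np.round(s[k],3))
c=s["eef_pos"];print(proj(m,[[c[0]+a,c[1]+b,c[2]-118] for a in(-50,50) for b in(-60,60)]).round(1).tolist())
E
```

```text
clock 4.367
eef_pos [448.38  325.032 155.71 ]
eef_rot [ 3.141e+00  1.000e-03 -3.090e+00]
wrist_force [ 0.233 -0.15  -2.445]
moment [-0.021  0.026  0.035]
finger_gap 19.69
finger_force 29.999
[[178.5, 149.2], [338.9, 157.6], [180.4, 270.8], [324.1, 277.5]]
```

View pics/w3.png

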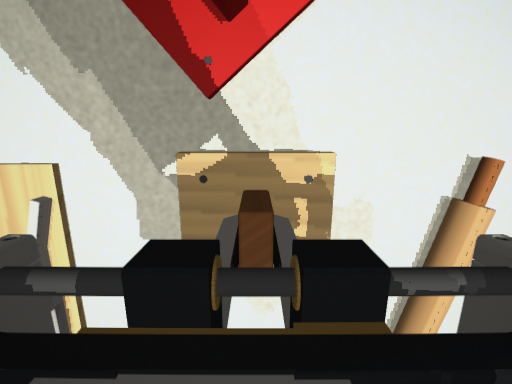

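The board is held level, with its rear edge at row 152, columns 177 to 336. Next I'll measure its offset in the grip.

```bash
python3 - <<'E'
from h import *
m=np.load("w3.npy",allow_pickle=True).item()
im=cv2.imread("pics/w3.png");hsv=cv2.cvtColor(im,cv2.COLOR_BGR2HSV)
w=cv2.inRange(hsv,(5,60,40),(35,255,255)); w[:140]=0;w[245:]=0;w[:,:150]=0;w[:,345:]=0
w=cv2.morphologyEx(w,cv2.MORPH_OPEN,np.ones((3,3)))
ys,xs=np.nonzero(w)
f=lambda e:(lambda v:(v[2:].round(1),np.degrees(np.arctan2(v[1],v[0])).round(2)))(cv2.fitLine(onz(m,e,37.5)[:,:2].astype(np.float32),cv2.DIST_HUBER,0,.01,.01).ravel())
L=[(xs[ys==r].min()-.5,r) for r in range(160,230)];R=[(xs[ys==r].max()+.5,r) for r in range(160,230)]
F=[(c,ys[xs==c].min()-.5) for c in range(185,328)]
for n,e in(("left",L),("right",R),("rear",F)): print(n,*f(e))
print(onz(m,[F[70]],37.5),F[70],F[0],F[-1])
E
```

```text
left [433.5 264.2] 2.89
right [427.3 383.9] 2.94
rear [397.1 324.3] -87.04
[[397.19034416 321.95655885  37.5       ]] (255, np.float64(151.5)) (185, np.float64(151.5)) (327, np.float64(151.5))
```

Board centre equals the TCP to within about 1 mm, and its yaw of 2.95° matches the rack's 3.0°. The rack origin comes out at about (541.5, 64.5). I'll carry the board over to the mouth.

>>> carry_out(slide=[[-0.01,-0.05,0.06],[-0.03,-0.15,0.12],[-0.05,-0.28,0.12],[-0.08,-0.42,0.12],[-0.11,-0.56,0.12],[-0.14,-0.7,0.12],[-0.17,-0.83,0.12],[-0.187,-0.93,0.12],[-0.187,-0.98,0.12],[-0.187,-1,0.12]], dr=[[0,0,0],[0,0,0],[0,0,0],[0,0,0],[0,0,0],[0,0,0],[0,0,0],[0,0,0],[0,0,0],[0,0,0]], gripper=[0,0,0,0,0,0,0,0,0,0])

```text
clock: 5.25
eef_pos: [401.1, 73.4, 184.7]
eef_rot: [-3.141, 0.0, -3.092]
wrist_force: [1.1, -0.1, -2.1]
finger_gap: 19.6
finger_force: 30.0
```

>>> carry_out(slide=[[0,-0.03,0],[0,-0.06,0],[0,-0.071,-0.02],[0,-0.071,-0.06],[0,-0.071,-0.1],[0,-0.071,-0.13],[0,-0.071,-0.15],[0,-0.071,-0.16],[0,-0.071,-0.16],[0,-0.071,-0.16]], dr=[[0,0,0],[0,0,0],[0,0,0],[0,0,0],[0,0,0],[0,0,0],[0,0,0],[0,0,0],[0,0,0],[0,0,0]], gripper=[0,0,0,0,0,0,0,0,0,0])

```text
clock: 6.08
eef_pos: [401.5, 57.2, 144.8]
eef_rot: [3.142, 0.0, -3.09]
wrist_force: [-0.7, 0.5, -1.1]
finger_gap: 19.8
finger_force: 30.0
```

```bash
python3 - <<'E'
from h import *
s=read_state();m=camera_model("top");im=camera("top"); im=im[...,::-1];cv2.imwrite("pics/t4.png",im)
for k in("clock","eef_pos","eef_rot","wrist_force","moment"):print(k,np.round(s[k],3))
im=camera("scene")[...,::-1];cv2.imwrite("pics/s4.png",im)
m=camera_model("scene");print(proj(m,[[452,60,8]]))
w=camera("wrist")[...,::-1];cv2.imwrite("pics/w4.png",w)
a=cv2.resize(im[120:270,210:360],(500,500),interpolation=cv2.INTER_CUBIC)
b=cv2.resize(w[100:330,100:400],(300,230))
c=np.zeros((500,800,3),np.uint8);c[:,:500]=a;c[:230,500:]=b;cv2.imwrite("pics/c4.png",c)
E
```

```text
clock 6.083
eef_pos [401.481  57.226 144.77 ]
eef_rot [ 3.142  0.    -3.09 ]
wrist_force [-0.7    0.531 -1.093]
moment [ 0.013 -0.     0.005]
[[275.6138796  179.14156843]]
```

View pics/c4.png

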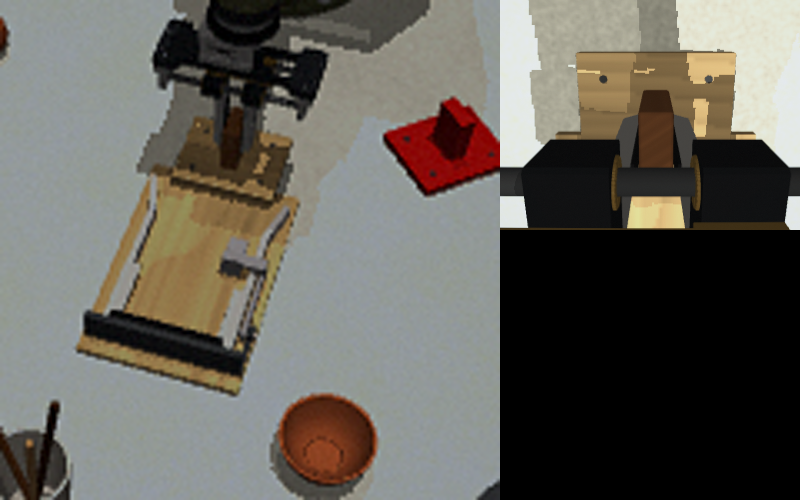

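The picture shows the board hovering level in front of the mouth (crop 235,160), between the flares. The wrist inset shows the floor's front corners on both sides (555,133) and (755,133), which give a fine centring check.

```bash
python3 - <<'E'
from h import *
m=camera_model("wrist")
im=cv2.imread("pics/w4.png");hsv=cv2.cvtColor(im,cv2.COLOR_BGR2HSV)
w=cv2.inRange(hsv,(5,60,30),(35,255,255))
for r in (165,180,200,215,225,230,232,234,236,238):
    x=np.nonzero(w[r,130:380])[0]+130
    if len(x): 
        z=26.8-8+8 if r<230 else 8
        a=onz(m,[(x.min()-.5,r),(x.max()+.5,r)],z); print(r,x.min(),x.max(),z,a.round(1)[:,:2].tolist(),"mid",a.mean(0).round(1)[:2],np.linalg.norm(a[1]-a[0]).round(1))
E
```

```text
165 177 334 26.8 [[363.4, -4.7], [357.2, 114.4]] mid [360.3  54.9] 119.3
180 177 334 26.8 [[374.9, -4.9], [368.7, 115.8]] mid [371.8  55.5] 120.9
200 179 332 26.8 [[390.7, -3.6], [384.5, 116.1]] mid [387.6  56.3] 119.9
215 180 331 26.8 [[402.9, -3.0], [396.7, 116.8]] mid [399.8  56.9] 119.9
225 181 330 26.8 [[411.2, -2.3], [405.0, 117.0]] mid [408.1  57.3] 119.5
230 181 330 8 [[422.9, -7.6], [416.1, 123.4]] mid [419.5  57.9] 131.2
232 158 353 8 [[425.8, -27.9], [416.9, 143.9]] mid [421.4  58. ] 172.0
234 156 355 8 [[427.8, -29.7], [418.7, 145.9]] mid [423.2  58.1] 175.8
236 155 355 8 [[429.7, -30.7], [420.6, 146.1]] mid [425.1  57.7] 177.0
238 156 355 8 [[431.6, -29.8], [422.4, 146.4]] mid [427.   58.3] 176.5
```

Centred to about 0.2 mm. I'll lower gently onto the floor.

>>> carry_out(slide=[[0,0,-0.01],[0,0,-0.018],[0,0,-0.022],[0,0,-0.025],[0,0,-0.026],[0,0,-0.027],[0,0,-0.028],[0,0,-0.028]], dr=[[0,0,0],[0,0,0],[0,0,0],[0,0,0],[0,0,0],[0,0,0],[0,0,0],[0,0,0]], gripper=[0,0,0,0,0,0,0,0])

```text
clock: 6.9
eef_pos: [401.4, 57.1, 137.9]
eef_rot: [-3.142, 0.0, -3.09]
wrist_force: [-4.1, -1.1, 5.3]
finger_gap: 20.0
finger_force: 30.0
```

>>> carry_out(slide=[[0.01,0.0005,0.001],[0.03,0.0016,0.001],[0.05,0.0026,0.001],[0.07,0.0037,0.001],[0.09,0.0047,0.001],[0.11,0.0058,0.001],[0.13,0.0068,0.001],[0.15,0.0079,0.001],[0.16,0.0084,0.001],[0.16,0.0084,0.001]], dr=[[0,0,0],[0,0,0],[0,0,0],[0,0,0],[0,0,0],[0,0,0],[0,0,0],[0,0,0],[0,0,0],[0,0,0]], gripper=[0,0,0,0,0,0,0,0,0,0])

```text
clock: 7.73
eef_pos: [442.0, 59.2, 138.0]
eef_rot: [3.142, 0.001, -3.09]
wrist_force: [0.3, -0.8, 1.4]
finger_gap: 19.6
finger_force: 30.0
```

>>> carry_out(slide=[[0.01,0.0005,0],[0.024,0.0013,0],[0.038,0.002,0],[0.052,0.0027,0],[0.066,0.0035,0],[0.08,0.0042,0],[0.094,0.0049,0],[0.108,0.0057,0],[0.118,0.0062,0],[0.12,0.0063,0]], dr=[[0,0,0],[0,0,0],[0,0,0],[0,0,0],[0,0,0],[0,0,0],[0,0,0],[0,0,0],[0,0,0],[0,0,0]], gripper=[0,0,0,0,0,0,0,0,0,0])

```text
clock: 8.57
eef_pos: [471.7, 60.8, 137.9]
eef_rot: [-3.142, 0.0, -3.09]
wrist_force: [-4.1, 0.6, 5.9]
finger_gap: 19.7
finger_force: 30.0
```

>>> carry_out(slide=[[0.01,0.0005,0],[0.026,0.0014,0],[0.044,0.0023,0],[0.062,0.0032,0],[0.08,0.0042,0],[0.098,0.0051,0],[0.116,0.0061,0],[0.134,0.007,0],[0.15,0.0079,0],[0.16,0.0084,0]], dr=[[0,0,0],[0,0,0],[0,0,0],[0,0,0],[0,0,0],[0,0,0],[0,0,0],[0,0,0],[0,0,0],[0,0,0]], gripper=[0,0,0,0,0,0,0,0,0,0])

```text
clock: 9.4
eef_pos: [511.6, 62.9, 138.0]
eef_rot: [-3.142, -0.001, -3.09]
wrist_force: [-8.5, -0.1, 9.5]
finger_gap: 19.8
finger_force: 30.0
```

```bash
python3 - <<'E'
from h import *
s=read_state()
for k in("eef_pos","eef_rot","wrist_force","moment"):print(k,np.round(s[k],3))
a=cv2.resize(camera("scene")[...,::-1][130:250,220:330],(550,600),interpolation=cv2.INTER_CUBIC);cv2.imwrite("pics/s5.png",a)
cv2.imwrite("pics/w5.png",camera("wrist")[...,::-1])
E
```

```text
eef_pos [511.565  62.907 137.973]
eef_rot [-3.142e+00 -1.000e-03 -3.090e+00]
wrist_force [-8.511 -0.105  9.467]
moment [-0.105  1.214  0.054]
```

View pics/s5.png

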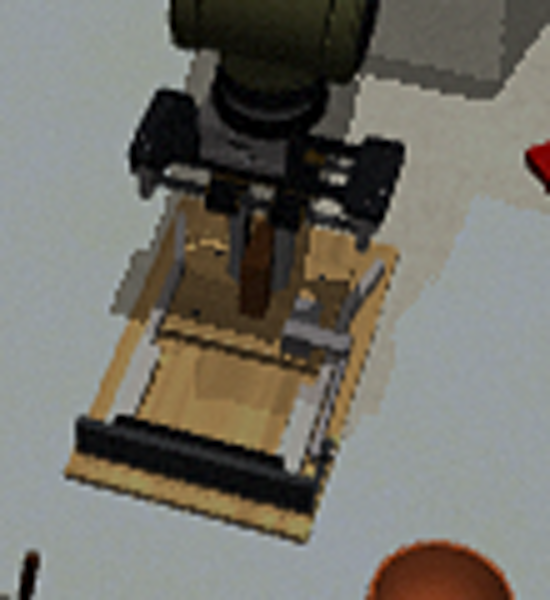

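The catch nose is riding on the board's front portion (crop 300,320), the board is straight in the rails, and the push force is moderate. I'll continue, slightly relieved in z.

>>> carry_out(slide=[[0.01,0.0005,0.0015],[0.03,0.0016,0.0015],[0.05,0.0026,0.0015],[0.07,0.0037,0.0015],[0.09,0.0047,0.0015],[0.11,0.0058,0.0015],[0.13,0.0068,0.0015],[0.15,0.0079,0.0015],[0.17,0.0089,0.0015],[0.18,0.0094,0.0015]], dr=[[0,0,0],[0,0,0],[0,0,0],[0,0,0],[0,0,0],[0,0,0],[0,0,0],[0,0,0],[0,0,0],[0,0,0]], gripper=[0,0,0,0,0,0,0,0,0,0])

```text
clock: 10.33
eef_pos: [557.0, 65.3, 138.1]
eef_rot: [-3.142, 0.0, -3.09]
wrist_force: [-0.3, 0.7, -3.9]
finger_gap: 20.0
finger_force: 30.0
```

>>> carry_out(slide=[[0.01,0.0005,0],[0.02,0.001,0],[0.03,0.0016,0],[0.04,0.0021,0],[0.05,0.0026,0],[0.06,0.0031,0],[0.07,0.0037,0],[0.08,0.0042,0],[0.08,0.0042,0]], dr=[[0,0,0],[0,0,0],[0,0,0],[0,0,0],[0,0,0],[0,0,0],[0,0,0],[0,0,0],[0,0,0]], gripper=[0,0,0,0,0,0,0,0,0])

```text
clock: 11.08
eef_pos: [576.8, 66.3, 138.3]
eef_rot: [3.142, 0.0, -3.09]
wrist_force: [1.2, -0.8, -4.2]
finger_gap: 19.8
finger_force: 30.0
```

>>> carry_out(slide=[[0.01,0.0005,-0.001],[0.02,0.001,-0.001],[0.03,0.0016,-0.001],[0.04,0.0021,-0.001],[0.048,0.0025,-0.001],[0.048,0.0025,-0.001]], dr=[[0,0,0],[0,0,0],[0,0,0],[0,0,0],[0,0,0],[0,0,0]], gripper=[0,0,0,0,0,0])

```text
clock: 11.58
eef_pos: [588.8, 66.9, 138.0]
eef_rot: [3.142, 0.0, -3.09]
wrist_force: [0.5, -0.3, -4.7]
finger_gap: 19.8
finger_force: 30.0
```

>>> carry_out(slide=[[0.002,0.0001,0],[0.005,0.0003,0],[0.008,0.0004,0],[0.011,0.0006,0],[0.014,0.0007,0],[0.017,0.0009,0],[0.02,0.001,0],[0.02,0.001,0]], dr=[[0,0,0],[0,0,0],[0,0,0],[0,0,0],[0,0,0],[0,0,0],[0,0,0],[0,0,0]], gripper=[0,0,0,0,0,0,0,0])

```text
clock: 12.25
eef_pos: [593.5, 67.2, 138.0]
eef_rot: [-3.142, 0.0, -3.09]
wrist_force: [-0.9, -0.5, -4.2]
finger_gap: 20.2
finger_force: 30.0
```

>>> carry_out(slide=[[0.003,0.0002,-0.001],[0.006,0.0003,-0.001],[0.009,0.0005,-0.001],[0.012,0.0006,-0.001],[0.015,0.0008,-0.001],[0.018,0.0009,-0.001],[0.02,0.001,-0.001],[0.02,0.001,-0.001]], dr=[[0,0,0],[0,0,0],[0,0,0],[0,0,0],[0,0,0],[0,0,0],[0,0,0],[0,0,0]], gripper=[0,0,0,0,0,0,0,0])

```text
clock: 12.92
eef_pos: [598.5, 67.4, 138.0]
eef_rot: [3.142, 0.0, -3.09]
wrist_force: [-2.6, -0.1, 1.2]
finger_gap: 19.8
finger_force: 30.0
```

>>> carry_out(slide=[[0.003,0.0002,0],[0.006,0.0003,0],[0.009,0.0005,0],[0.012,0.0006,0],[0.012,0.0006,0]], dr=[[0,0,0],[0,0,0],[0,0,0],[0,0,0],[0,0,0]], gripper=[0,0,0,0,0])

```text
clock: 13.33
eef_pos: [601.5, 67.6, 138.0]
eef_rot: [3.142, 0.0, -3.09]
wrist_force: [-3.2, -0.0, 4.7]
finger_gap: 19.8
finger_force: 30.0
```

>>> carry_out(slide=[[0.003,0.0002,0],[0.006,0.0003,0],[0.009,0.0005,0],[0.012,0.0006,0],[0.012,0.0006,0]], dr=[[0,0,0],[0,0,0],[0,0,0],[0,0,0],[0,0,0]], gripper=[0,0,0,0,0])

```text
clock: 13.75
eef_pos: [604.5, 67.7, 138.0]
eef_rot: [-3.142, 0.0, -3.09]
wrist_force: [-4.5, 0.1, 4.5]
finger_gap: 20.0
finger_force: 30.0
```

```bash
python3 - <<'E'
from h import *
s=read_state()
for k in("eef_pos","wrist_force","moment"):print(k,np.round(s[k],3))
a=cv2.resize(camera("scene")[...,::-1][140:250,220:330],(600,600),interpolation=cv2.INTER_CUBIC);cv2.imwrite("pics/s6.png",a)
E
```

```text
eef_pos [604.494  67.71  137.958]
wrist_force [-4.544  0.147  4.455]
moment [-0.007  0.707  0.073]
```

View pics/s6.png

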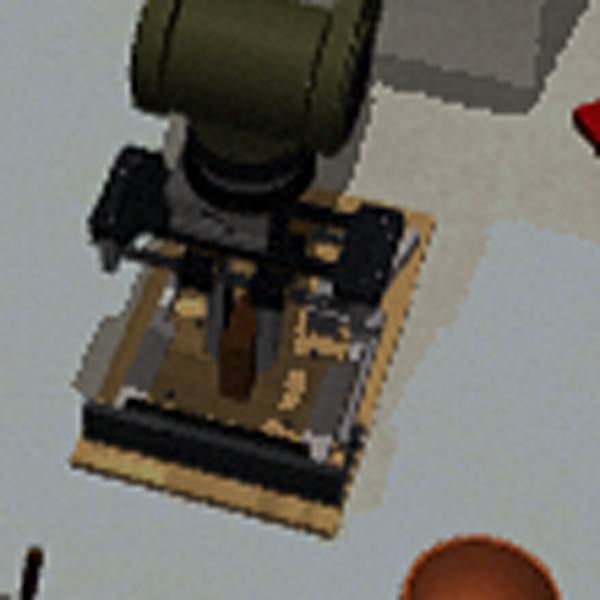

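The board's front edge is about at the black buffer (crop 220,410). I'll continue by feel.

>>> carry_out(slide=[[0.002,0.0001,0],[0.004,0.0002,0],[0.006,0.0003,0],[0.008,0.0004,0],[0.008,0.0004,0]], dr=[[0,0,0],[0,0,0],[0,0,0],[0,0,0],[0,0,0]], gripper=[0,0,0,0,0])

```text
clock: 14.22
eef_pos: [606.6, 67.8, 138.0]
eef_rot: [3.142, 0.001, -3.09]
wrist_force: [-3.1, -0.3, 4.6]
finger_gap: 20.0
finger_force: 30.0
```

>>> carry_out(slide=[[0.002,0.0001,0],[0.004,0.0002,0],[0.006,0.0003,0],[0.006,0.0003,0]], dr=[[0,0,0],[0,0,0],[0,0,0],[0,0,0]], gripper=[0,0,0,0])

```text
clock: 14.55
eef_pos: [607.8, 67.8, 138.0]
eef_rot: [-3.142, -0.0, -3.09]
wrist_force: [-5.5, -0.9, 7.8]
finger_gap: 20.2
finger_force: 30.0
```

>>> carry_out(slide=[[0.002,0.0001,0],[0.004,0.0002,0],[0.006,0.0003,0],[0.006,0.0003,0]], dr=[[0,0,0],[0,0,0],[0,0,0],[0,0,0]], gripper=[0,0,0,0])

```text
clock: 14.88
eef_pos: [608.7, 67.9, 138.1]
eef_rot: [-3.141, -0.002, -3.09]
wrist_force: [-13.7, -0.9, 13.0]
finger_gap: 19.8
finger_force: 30.0
```

>>> carry_out(slide=[[0.002,0.0001,0],[0.004,0.0002,0],[0.006,0.0003,0],[0.006,0.0003,0]], dr=[[0,0,0],[0,0,0],[0,0,0],[0,0,0]], gripper=[0,0,0,0])

```text
clock: 15.22
eef_pos: [609.6, 68.0, 138.2]
eef_rot: [-3.141, -0.005, -3.09]
wrist_force: [-21.0, -2.2, 18.2]
finger_gap: 19.7
finger_force: 30.0
```

The buffer is felt at x≈608, with about 20 N push. Now the gentle tug.

>>> carry_out(slide=[[-0.003,-0.0002,0],[-0.006,-0.0003,0.001],[-0.009,-0.0005,0.001],[-0.012,-0.0006,0.001],[-0.014,-0.0007,0.001],[-0.014,-0.0007,0.001]], dr=[[0,0,0],[0,0,0],[0,0,0],[0,0,0],[0,0,0],[0,0,0]], gripper=[0,0,0,0,0,0])

```text
clock: 15.72
eef_pos: [607.5, 67.8, 138.0]
eef_rot: [-3.142, 0.001, -3.09]
wrist_force: [-0.7, -0.3, 1.7]
finger_gap: 19.9
finger_force: 30.0
```

```bash
python3 - <<'E'
from h import *
w=camera("wrist")[...,::-1];cv2.imwrite("pics/w7.png",w)
m=camera_model("wrist")
b=cv2.resize(w[130:290,190:350],(580,580),interpolation=cv2.INTER_CUBIC);cv2.imwrite("pics/c7.png",b)
s=read_state();print(s["eef_pos"],s["wrist_force"])
E
```

```text
[607.4938319   67.84612689 137.9597979 ] [-0.67930807  0.22077758  0.78832305]
```

View pics/c7.png

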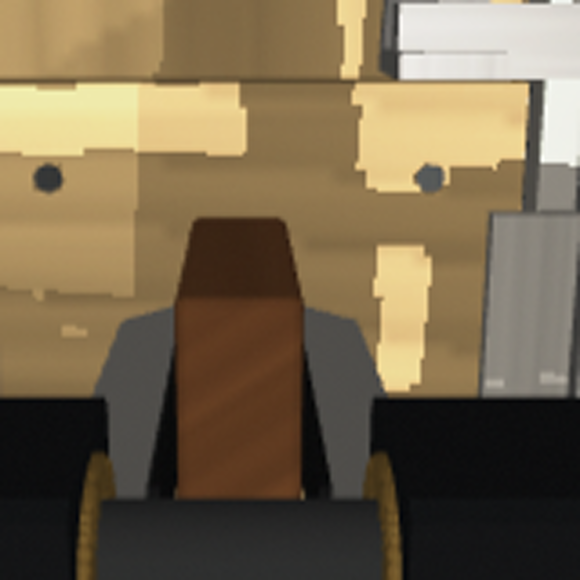

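The crop shows the catch nose (480,40) with its stop face right at the board's rear edge (row 80), not overlapping it, so it has dropped behind. I'll tug further.

>>> carry_out(slide=[[-0.002,-0.0001,0],[-0.004,-0.0002,0],[-0.006,-0.0003,0],[-0.006,-0.0003,0]], dr=[[0,0,0],[0,0,0],[0,0,0],[0,0,0]], gripper=[0,0,0,0])

```text
clock: 16.1
eef_pos: [605.8, 67.8, 138.0]
eef_rot: [3.142, 0.0, -3.09]
wrist_force: [0.8, -0.6, -0.4]
finger_gap: 19.9
finger_force: 30.0
```

>>> carry_out(slide=[[-0.001,-0.0001,0],[-0.002,-0.0001,0],[-0.003,-0.0002,0],[-0.003,-0.0002,0]], dr=[[0,0,0],[0,0,0],[0,0,0],[0,0,0]], gripper=[0,0,0,0])

```text
clock: 16.43
eef_pos: [605.5, 67.7, 138.1]
eef_rot: [-3.142, 0.001, -3.09]
wrist_force: [6.8, -1.0, -2.1]
finger_gap: 19.9
finger_force: 30.0
```

>>> carry_out(slide=[[-0.002,-0.0001,0],[-0.004,-0.0002,0],[-0.004,-0.0002,0],[-0.004,-0.0002,0]], dr=[[0,0,0],[0,0,0],[0,0,0],[0,0,0]], gripper=[0,0,0,0])

```text
clock: 16.77
eef_pos: [604.9, 67.6, 138.4]
eef_rot: [-3.141, 0.003, -3.09]
wrist_force: [8.3, -0.4, -2.6]
finger_gap: 20.0
finger_force: 30.0
```

The catch holds against about 8 N. I'll relax, then let go, opening only partly to stay clear of the catch, and retreat upward.

>>> carry_out(slide=[[0.003,0.0002,0],[0.006,0.0003,-0.0005],[0.007,0.0004,-0.001],[0.007,0.0004,-0.001],[0.007,0.0004,-0.001]], dr=[[0,0,0],[0,0,0],[0,0,0],[0,0,0],[0,0,0]], gripper=[0,0,0,0,0])

```text
clock: 17.18
eef_pos: [605.8, 67.7, 138.0]
eef_rot: [-3.141, -0.0, -3.09]
wrist_force: [-0.1, -1.8, 4.5]
finger_gap: 19.8
finger_force: 30.0
```

>>> carry_out(slide=[[0,0,0],[0,0,0],[0,0,0],[0,0,0],[0,0,0],[0,0,0]], dr=[[0,0,0],[0,0,0],[0,0,0],[0,0,0],[0,0,0],[0,0,0]], gripper=[25,35,38,38,38,38])

```text
clock: 17.68
eef_pos: [605.8, 67.8, 137.7]
eef_rot: [3.142, -0.0, -3.09]
wrist_force: [0.1, -0.0, 0.9]
finger_gap: 35.6
finger_force: 0.0
```

>>> carry_out(slide=[[0,0,0.02],[0,0,0.06],[0,0,0.14],[0,0,0.25],[0,0,0.38],[0,0,0.5],[-0.05,0,0.6],[-0.2,0,0.6],[-0.3,0,0.6],[-0.3,0,0.6]], dr=[[0,0,0],[0,0,0],[0,0,0],[0,0,0],[0,0,0],[0,0,0],[0,0,0],[0,0,0],[0,0,0],[0,0,0]], gripper=[38,38,38,38,38,38,38,38,38,38])

```text
clock: 18.52
eef_pos: [527.9, 68.0, 289.4]
eef_rot: [3.142, 0.001, -3.09]
wrist_force: [0.1, 0.7, 0.7]
finger_gap: 35.6
finger_force: 0.0
```

```bash
python3 - <<'E'
from h import *
w=camera("wrist")[...,::-1];cv2.imwrite("pics/w8.png",w)
s=camera("scene")[...,::-1]
c=np.zeros((600,800,3),np.uint8);c[:,:400]=cv2.resize(s[130:250,240:320],(400,600),interpolation=cv2.INTER_CUBIC);c[:300,400:]=cv2.resize(w,(400,300));c[300:,400:]=cv2.resize(s,(400,300));cv2.imwrite("pics/c8.png",c)
s=read_state();print(s["clock"],s["eef_pos"],s["wrist_force"],s["qd"])
E
```

```text
18.6167 [530.71640876  67.84231076 289.27296899] [ 0.03550752 -0.22985449  0.53431626] [-0.00312544  0.04359056 -0.03779775  0.00098635 -0.00170761 -0.0023466 ]
```

View pics/c8.png

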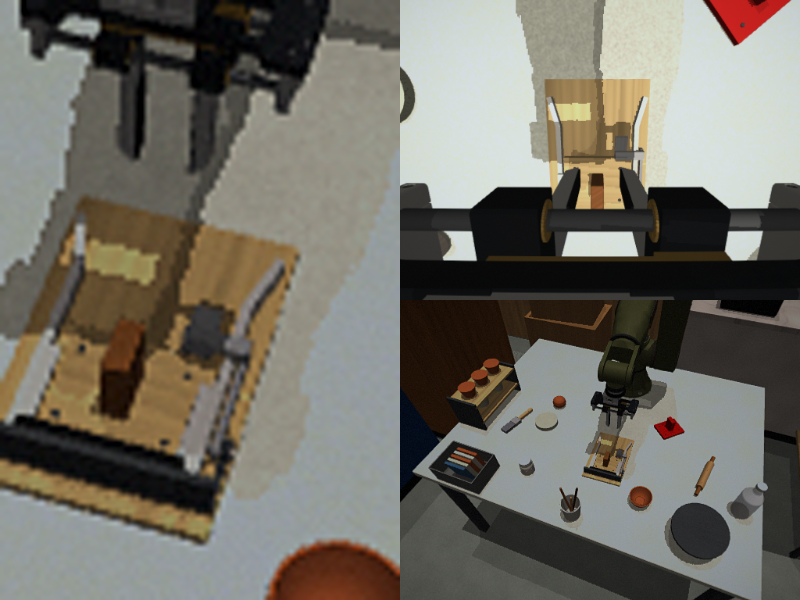

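```bash
python3 - <<'E'
from h import *
m=camera_model("wrist");im=cv2.imread("pics/w8.png")
u=lambda x,y,z:proj(m,[[x,y,z]])[0].round(1)
print("rear edge",u(555.5,65,20),"nose top z30/36/46 at stop face",[u(554,105,z).tolist() for z in(30,36,46)])
g=cv2.cvtColor(im,cv2.COLOR_BGR2GRAY)
print("nose col",g[185:215,285].tolist());print("edge col",g[190:210,262].tolist())
E
```

```text
rear edge [252.7 199.4] nose top z30/36/46 at stop face [[282.8, 201.7], [283.2, 202.9], [284.0, 205.0]]
nose col [84, 83, 83, 83, 83, 83, 84, 79, 66, 70, 88, 92, 93, 92, 90, 87, 78, 91, 92, 91, 92, 122, 180, 183, 182, 183, 183, 183, 175, 134]
edge col [94, 94, 95, 95, 95, 95, 95, 95, 96, 89, 65, 64, 87, 92, 97, 127, 182, 178, 178, 179]
```

The nose ends at row 201–202, which matches the catch being down (a raised one would show at row 205). Handing in.

```bash
python3 -c "
from cell import *
print(sign_off())"
```

```text
the job is handed in; nothing more can be done
None
```

The board is home in the rack with the catch down behind its rear edge. A tug of about 8 N held, I let go, and I handed the job in at about 18.6 s; no verdict came back.

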